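# Cock the smear spreader and load its slide

### The arm

A 6-joint arm with a two-finger parallel gripper is mounted at the origin on a cart in front of the work surface, level with it; the furniture and walls round the work are solid. World frame = base frame: x ahead of the robot, y to its left, z up, the work surface at z = 0. Lengths are in m, angles in rad, forces in N, time in s.
With the tool pointing down it reaches from about 0.275 to 0.825 m from the base axis. Payload 5.2 kg.
Tool frame: the origin (TCP) lies at the very end of the fingers, on their centre line; the grasp point (between the pads) lies 19 mm behind it; z points along the fingers, y is the line along which they close (so a half turn about z gives the same grasp; the last joint's range is limited). The gripper opens to 93 mm and grips with 3 to 60 N. Pads are 15 mm wide; open, the fingers measure 128 mm over their backs; the gripper's body (75 mm by 188 mm) begins 65 mm behind the grasp point.
Start: joints at [-1.424, 0.259, 1.535, -0, 1.348, -0.203], TCP at [0.189, -0.517, 0.219] pointing down, gripper open.
Joint ranges: [-3.14, 3.14], [-0.91, 2.08], [0.19, 2.58], [-1.22, 4.36], [0.22, 2.71], [-3.12, 3.12]. Speed limits (rad/s): [2.57, 2.57, 3.14, 3.14, 3.14, 3.14].

### API

Orientations are given as a unit quaternion [w, x, y, z].
In Python, from bench import telemetry, imaging, bot gives the robot as it stands.
- The arm moves only by the shell command python3 -m jog 'ROWS' [FORCE]. ROWS is JSON, a list that holds one entry, the list of rows, each a list of 7 numbers: the turn, a rotation vector about the tool's x, y, z in degrees, then the shift along the tool's x, y, z in mm, then the opening, from 0 (shut) to 1 (fully open). A call has exactly 8 rows; each row is the pose to reach, as a shift and turn from the pose commanded when the call began, along the tool's axes at that moment; what a row does not reach only later rows make up. A row lasts 1/8 s, in which the tool goes at most 62.5 mm and 10.7 degrees, less where a joint would pass 70% of its speed; a pose out of reach is approached as far as the arm can. A call with a gripper value outside its range is refused whole. The fingers move at their own pace and stop on an object; FORCE is the grip in N (left out, the last holds). Time passes only in rows, so rows that repeat a pose let the fingers close, or fill a call up. It gives the time, the measured TCP pose, the force, the opening and the grip force at its end, in the units of the state.
- telemetry.state(): the state, without advancing time (a new reading comes with each control period).
- imaging.get_image(name): name is "scene" or "top"; returns a dict with "frame" (480x640x3 uint8, red, green, blue), "fov_y" (degrees; the focal length in pixels is half the picture's height over the tangent of half this angle, whatever the lens; pixels are square), "cx", "cy" (the principal point, pixels), "view" (4x4, takes a point from world to camera coordinates). Camera axes: x right, y down, z forward; pixel columns grow to the right and rows downward; lengths in m; the calibration is good to about 2 mm. A picture is of the moment at which its call begins. There is no depth.
- bot.hand_in(): hands the job in; it is judged then, once.
The state is a dict: "time": time; "joints": joint angles; "dq": joint speeds; "joint_efforts": joint torques, N m; "position": TCP position; "eef_rot": TCP orientation; "ft_force": force on the tool from outside, world axes, zero at the start; "ft_torque": the same for the moment, N m; "width": finger opening in m; "grip_force": force on a finger pad.
Only numpy, scipy, OpenCV 4.12 (cv2) and the standard library are available. Lean on these libraries where they do the work, as an engineer would, in place of code of your own. Each camera call takes 0.05 s, during which the arm holds its last target. There are 200 camera calls.

### The job

Get the smear spreader ready: draw its sprung arm slowly back until the hook catches it and holds it by itself, never letting the arm snap back; then push the slide carrier along its lane, under the bridge, fully home, with the arm still cocked. Leave the other things on the bench where they are.

Things in the scene. Friction and masses are not known exactly. Their poses are not given: they have to be found in the camera images.
- spreader: the smear spreader: fixed grey base plate 260 x 250 mm, top face 12 mm above the bench, origin on the bench under its centre, z up. Its axes are used below: x across the plate, away from the robot (turned by up to 20 degrees), y along the slide lane. Arm pivot at x -20, y +90 mm; slide lane along y at x +75 mm; hook near x -50, y -10 mm
- pivot (a point): point on the vertical pivot axis of the sprung arm, at the arm's mid-height (52 mm above the bench); z up
- post (a point): middle of the upright dark steel finger post on the sprung arm, 16 mm diameter, standing from 60 to 88 mm above the bench, 160 mm from the pivot axis, with free space round it. The arm is a steel bar 10 mm wide, from 44 to 60 mm above the bench, ending 12 mm beyond the post
- spring_arm (a joint): angle of the sprung arm, rad: 0 at rest on its stop, growing as it is drawn back, clockwise seen from above (limit 1.75). At 0 it points from the pivot along spreader x turned by -20 degrees; at 1.22 along spreader -y. The spring pulls home with about 4.5 N at the post at 0 and 8 N at 1.4. Caught, it rests at some angle between 1.04 and 1.38, different each time and not told
- tab (a point): middle of the outer face (towards spreader -y) of the upright tab of the slide carrier, an aluminium tray 94 mm long with a glass slide; 31 mm above the bench. Tab 38 mm wide, 6 mm thick, top edge 40 mm above the bench; free space on its -y side down to the plate's top (12 mm). The bridge is 38 mm high over the bench, near edge at spreader y +2 mm; the tab stays short of it
- carrier (a joint): travel of the slide carrier along spreader +y, m: 0 out, 0.08 fully home against its stop; it stays where it is left, and takes about 1.5 N to push
- slide_box: bystander: closed blue slide case 98 x 135 x 36 mm, origin under its centre
- tally: bystander: grey hand tally counter 66 x 58 x 25 mm, origin under its centre
- stain_bottle: bystander: brown bottle with white cap, 53 mm diameter, 120 mm tall, standing beside the spreader's +y edge, origin under its centre
- bar (a point): point of the arm's bar that the hook catches, 100 mm from the pivot, at mid-height of the bar. To feel for the catch, draw in small steps (0.05 rad) and ease forward after each by up to 0.15 rad: once caught, the arm stays and the load on the fingers vanishes; if not caught, the arm follows the fingers at full load. A free arm let go snaps home
- catch_rails (a point): middle of the two rails, on the plate's top, between which the hook's block is clamped at a different place along spreader x each time. The hook is a steel C-shaped tumbler some 75 mm tall, open towards the arm. The slowly drawn bar lifts its nose, passes under it, and must go 0.08 rad beyond the angle where it will rest caught before the nose drops; touching the hook may fire it
- hook_far (a point): end of the rails nearest the plate's -x edge, where the hook falls if tipped too far. Drawn more than about 0.16 rad beyond the angle where it would rest caught, the bar pushes the hook over its balance: it falls open backwards and holds nothing until tipped up again. Drawing faster than about 60 mm/s at the post can throw it open too

How it is judged:
On the way, in this order (a step that is already met when the one before it is completed fails the run):
1. the arm is held back by the hook alone, with the robot off the spreader (value of joint spring_arm above 0.98 rad and contact force between each of the fingers, the arm and spreader below 0.3 N), for 0.3 s.
2. the carrier is fully home and the arm still cocked (value of joint spring_arm above 0.98 rad and value of joint carrier above 0.076 m), for 0.2 s.
At the end, for the whole second after the job is handed in: the arm is held at rest by the hook (arm angle over 0.98 rad, moving less than 0.05 rad/s) and the carrier is within 4 mm of its stop (all of step 2 and velocity of joint spring_arm between -0.05 and 0.05 rad/s); the robot touches nothing.
It fails at once if the arm snaps back: it flies home faster than 3 rad/s from a drawn position (seen between 0.2 and 0.9 rad) (value of joint spring_arm between 0.2 and 0.9 rad and velocity of joint spring_arm below -3 rad/s).
It fails at once if the slide case, the tally counter or the brown bottle is moved by more than 30 mm (distance of any of slide_box, tally, stain_bottle from where it was at the start of the episode above 0.03 m).
It also fails if it takes over 72 s, if anything falls off the work surface, if the arm or the gripper's body presses on something with over 40 N, if the wrist force passes 120 N, or if a joint passes its speed limit or range.

## Working session

There is one attempt and no reset: what is moved stays moved. The work goes in short steps, Python scripts to look and compute and a shell command to move; the robot and the scene stay as the last step left them, time stands still between calls to the robot, and variables do not carry over. Pictures are saved under pics/ and viewed, at most 10 in all, crops included, and the job is handed in when it is done.

```bash
mkdir -p pics; ls; python3 - <<'E'
from bench import telemetry, imaging
import cv2
print(telemetry.state())
for n in("scene","top"):
    d=imaging.get_image(n); cv2.imwrite(f"pics/{n}0.png",d["frame"][:,:,::-1]); print(n,d["fov_y"],d["cx"],d["cy"],d["view"])
E
```

```text
pics
{'time': 0.0, 'joints': array([-1.42381590e+00,  2.59310194e-01,  1.53608978e+00, -8.35211017e-06,
        1.34803097e+00, -2.02803476e-01]), 'dq': array([-0.00134828,  0.00011182,  0.00141839,  0.00120254,  0.00035559,
       -0.00068937]), 'joint_efforts': array([ 5.02674684e-04, -4.37300920e+01, -2.84003091e+01,  7.19715538e-02,
        4.10214392e-02, -1.19773467e-04]), 'position': array([ 0.1884151 , -0.51611904,  0.2178327 ]), 'eef_rot': array([-9.18900576e-04,  9.84744768e-01,  1.74002578e-01,  2.15809748e-05]), 'ft_force': array([-0.34426297,  0.16795261, -0.09418164]), 'ft_torque': array([0.00563316, 0.05126139, 0.01041775]), 'grip_force': 0.0, 'width': 0.0928538311858114}
scene 56.05265026733853 321.5494342391825 243.26313621389028 [[-0.59711445 -0.80208971 -0.01031658  0.27940983]
 [-0.36568438  0.28363505 -0.88646833  0.29744755]
 [ 0.71395327 -0.52555043 -0.46267426  0.76422182]
 [ 0.          0.          0.          1.        ]]
top 49.99579587050136 317.9864233413201 238.92275927397898 [[ 0.02908276 -0.99950835  0.01171553 -0.06737948]
 [-0.98608326 -0.03060752 -0.16341048  0.56726848]
 [ 0.16368872 -0.00680006 -0.9864886   1.26637732]
 [ 0.          0.          0.          1.        ]]
```

View pics/scene0.png

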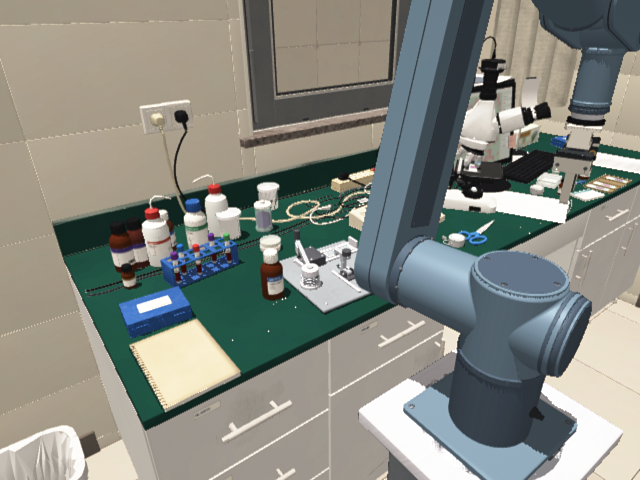

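View pics/top0.png

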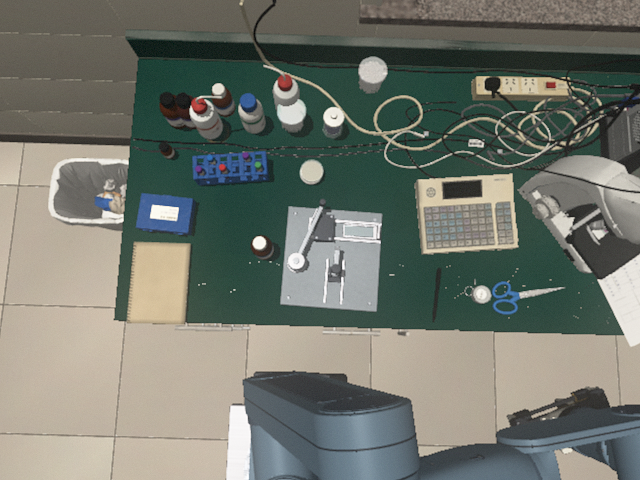

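The top view shows the plate with corners near (288,207), (383,212), (377,311) and (281,305). The pivot is at about (296,262), the post at about (322,205) and the hook at about (335,270). I'll enlarge this area.

```bash
cat > h.py <<'E'
import numpy as np, cv2
from bench import telemetry, imaging
from scipy.spatial.transform import Rotation as R
def grab(n):
    d=imaging.get_image(n); f=240/np.tan(np.radians(d["fov_y"]/2))
    return d["frame"][:,:,::-1].copy(), np.array([[f,0,d["cx"]],[0,f,d["cy"]],[0,0,1]]), np.array(d["view"])
def ray(px,K,V,z):
    v=V[:3,:3].T@np.linalg.inv(K)@[px[0],px[1],1]; c=-V[:3,:3].T@V[:3,3]
    return c+v*(z-c[2])/v[2]
def proj(p,K,V):
    q=K@(V[:3,:3]@np.asarray(p)+V[:3,3]); return q[:2]/q[2]
def crop(im,x0,y0,w,h,s,name):
    cv2.imwrite(name,cv2.resize(im[y0:y0+h,x0:x0+w],None,fx=s,fy=s,interpolation=cv2.INTER_CUBIC))
E
python3 - <<'E'
from h import *
im,K,V=grab("top"); crop(im,270,190,130,130,4.6,"pics/c1.png")
for p in[(288,207),(383,212),(377,311),(281,305)]: print(ray(p,K,V,.012))
E
```

```text
[0.65797856 0.03125944 0.012     ]
[ 0.65241857 -0.220507    0.012     ]
[ 0.3922509  -0.20728812  0.012     ]
[0.40025175 0.03925539 0.012     ]
```

View pics/c1.png

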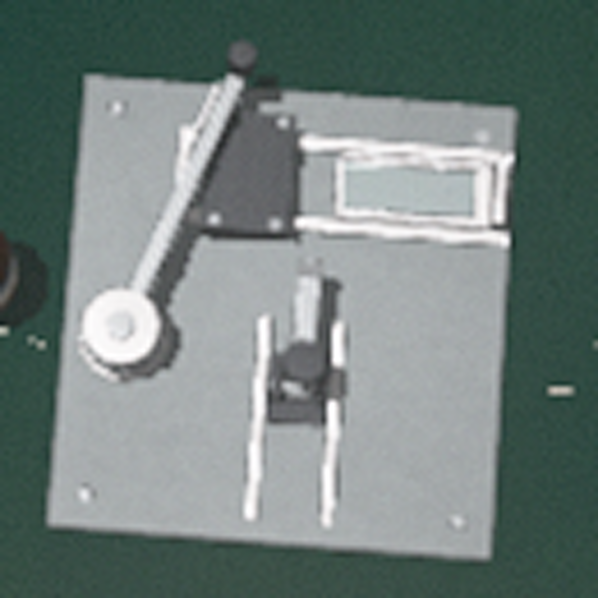

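The crop shows the plate corners at crop pixels (85,74), (516,105), (490,558) and (48,524). The post top is at about (242,53), the pivot knob at (121,327) and the tab at about (500,190). I'll fit the pose from these.

```bash
cat >> h.py <<'E'
def pose():
    K=np.load("K.npy");V=np.load("V.npy")
    c=np.array([ray(np.array(p)/4.6+[270,190],K,V,.012)[:2] for p in[(85,74),(516,105),(490,558),(48,524)]])
    m=np.array([[.13,.125],[.13,-.125],[-.13,-.125],[-.13,.125]])
    o=c.mean(0); A=(c-o).T@m; th=np.arctan2(A[1,0]-A[0,1],A[0,0]+A[1,1]); return o,th,c,m
def S2W(x,y):
    o,th,_,_=pose(); c,s=np.cos(th),np.sin(th); return o+[c*x-s*y,s*x+c*y]
def post(a,r=.16):
    d=-np.radians(20)-a; return S2W(-.02+r*np.cos(d),.09+r*np.sin(d))
def tcp():
    s=telemetry.state(); M=R.from_quat(np.roll(s["eef_rot"],-1)).as_matrix()
    return s,np.array(s["position"]),M
def move_to(p,yaw):
    # shift (mm, tool axes) and tool rotvec (deg) to pose pointing down with tool x at world yaw
    s,q,M=tcp(); T=np.array([[np.cos(yaw),np.sin(yaw),0],[np.sin(yaw),-np.cos(yaw),0],[0,0,-1]])
    print("shift",(M.T@(np.array(p)-q)*1000).round(1),"turn",np.degrees(R.from_matrix(M.T@T).as_rotvec()).round(1))
E
python3 - <<'E'
from h import *
im,K,V=grab("top"); np.save("K.npy",K);np.save("V.npy",V)
o,th,c,m=pose(); print(o,np.degrees(th)); 
print("res mm",[(1000*(S2W(*a)-b)).round(1) for a,b in zip(m,c)])
px=lambda u,v:np.array([u,v])/4.6+[270,190]
print("post seen",ray(px(242,53),K,V,.088),"pred",post(0)," 1.2:",post(1.2))
print("pivot seen",ray(px(121,327),K,V,.07),"pred",S2W(-.02,.09))
print("tab seen",ray(px(508,188),K,V,.03),"lane x=75 y=-.1:",S2W(.075,-.1),S2W(.075,-.12))
im2,K2,V2=grab("scene")
for n,p in[("post",(*post(0),.088)),("piv",(*S2W(-.02,.09),.07))]: print(n,proj(p,K2,V2))
move_to((*post(0),.13),th+np.radians(160))
E
```

```text
[ 0.52625513 -0.08837463] -2.5421596876572554
res mm [array([1.2, 0.6]), array([ 0.5, -0.7]), array([-0.6, -1.4]), array([-1. ,  1.5])]
post seen [ 0.65739433 -0.05882097  0.088     ] pred [ 0.65804235 -0.05891422]  1.2: [ 0.50664486 -0.15753512]
pivot seen [0.50769538 0.00214182 0.07      ] pred [0.51026672 0.00242388]
tab seen [ 0.59807756 -0.21183981  0.03      ] lane x=75 y=-.1: [ 0.59674587 -0.19160281] [ 0.59585878 -0.21158312]
post [296.81220686 229.3026292 ]
piv [310.04183113 263.64171092]
shift [ 597.9 -268.8   88.6] turn [-0.000e+00 -1.000e-01 -1.374e+02]
```

```bash
python3 -m jog '[[[0,0,-9,45,-20,0,0.48],[0,0,-18,90,-40,0,0.48],[0,0,-27,135,-60,0,0.48],[0,0,-36,180,-80,0,0.48],[0,0,-45,225,-100,0,0.48],[0,0,-54,270,-120,0,0.48],[0,0,-63,315,-140,0,0.48],[0,0,-72,360,-160,0,0.48]]]'
python3 -c "
from h import *
o,th,_,_=pose();move_to((*post(0),.13),th+np.radians(160))"
```

```text
time: 1.25
position: [0.4729, -0.2417, 0.2187]
eef_rot: [0.0, 0.693, 0.721, -0.0]
ft_force: [-0.2, -1.0, 0.6]
width: 0.0447
grip_force: 0.0
shift [175.1 192.5  88.7] turn [ -0.    0.  -65.1]
```

```bash
python3 -m jog '[[[0,0,-9,25,27,8,0.48],[0,0,-18,50,55,20,0.48],[0,0,-27,75,82,32,0.48],[0,0,-36,100,110,45,0.48],[0,0,-45,125,137,58,0.48],[0,0,-54,150,165,70,0.48],[0,0,-62,170,188,82,0.48],[0,0,-65,175,192.5,88.5,0.48]]]'
python3 - <<'E'
from h import *
o,th,_,_=pose();move_to((*post(0),.066),th+np.radians(160))
im,K,V=grab("top"); a=im[150:310,260:400]; 
im2,_,_=grab("scene"); b=im2[180:310,250:400]
cv2.imwrite("pics/c2.png",np.hstack([cv2.resize(a,(400,457)),cv2.resize(b,(400,457))]))
E
```

```text
time: 2.25
position: [0.6588, -0.0594, 0.1288]
eef_rot: [-0.001, 0.197, 0.98, 0.0]
ft_force: [0.1, -0.1, -0.8]
width: 0.0448
grip_force: 0.0
shift [ 0.8  0.2 62.8] turn [ 0.  -0.1 -0.1]
```

View pics/c2.png

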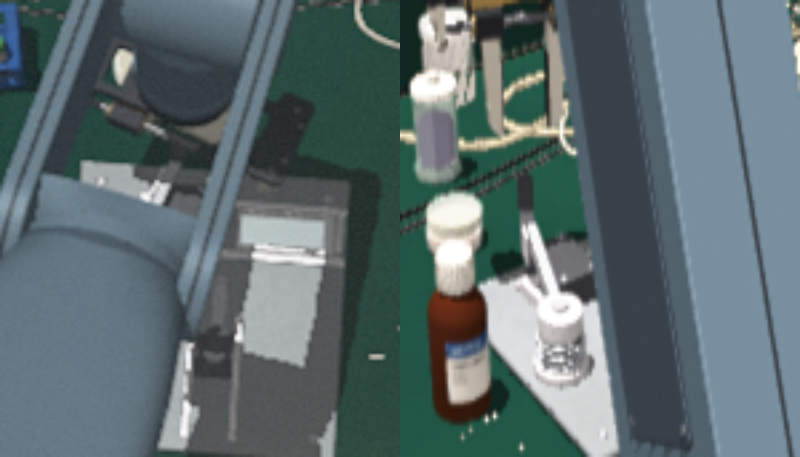

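The right pane shows the open fingers above and either side of the dark post (crop ~(525,190)). The left pane is mostly blocked by the robot. I'll descend straight down.

```bash
python3 -m jog '[[[0,0,0,0,0,10,0.48],[0,0,0,0,0,20,0.48],[0,0,0,0,0,30,0.48],[0,0,0,0,0,40,0.48],[0,0,0,0,0,50,0.48],[0,0,0,0,0,60,0.48],[0,0,0,0.5,0,64,0.48],[0,0,0,0.5,0,64,0.48]]]'
cat > arc.py <<'E'
from h import *
import sys
# from current pose to arm angles given (pad on home side touching post): print rows
def rows(angs,gap=.0224):
    o,th,_,_=pose(); s,q,M=tcp()
    for a in angs:
        d=th-np.radians(20)-a; p=post(a)
        yaw=d+np.pi; t=np.array([-np.sin(d),np.cos(d)]) # toward home
        # pad face at home side of post: finger centre = post - t*(gap-.008)
        c=p-t*(gap-.008); T=np.array([[np.cos(yaw),np.sin(yaw),0],[np.sin(yaw),-np.cos(yaw),0],[0,0,-1]])
        sh=M.T@(np.array([*c,q[2]])-q)*1000; rv=np.degrees(R.from_matrix(M.T@T).as_rotvec())
        print(round(a,3),"turn",rv.round(1),"shift",sh.round(1))
def where(gap=.0224):
    o,th,_,_=pose(); s,q,M=tcp(); pv=S2W(-.02,.09); y=M[:2,1]
    x=M[:2,0]; out=[]
    for sg in(1,-1):
        pp=q[:2]+sg*y*(gap-.008); v=pp-pv; out.append((round(-(np.arctan2(v[1],v[0])-th)-np.radians(20),3),round(np.hypot(*v),3)))
    t=-x # radial out
    f=np.array(s["ft_force"]); print("t",s["time"],"angle/r for pad +y,-y",out,"F tool",(M.T@f).round(1),"z",q[2].round(4),"w",round(s["width"],4))
if __name__=="__main__":
    where(); rows([float(a) for a in sys.argv[1:]])
E
python3 arc.py 0 .03 .06 .09 .12 .15 .18 .21 .24
```

```text
time: 3.35
position: [0.6574, -0.061, 0.0658]
eef_rot: [-0.0, 0.199, 0.98, 0.0]
ft_force: [-0.4, -0.7, -0.1]
width: 0.0446
grip_force: 0.0
t 3.35 angle/r for pad +y,-y [(np.float64(-0.076), np.float64(0.161)), (np.float64(0.103), np.float64(0.161))] F tool [ 0.1 -0.8  0.1] z 0.0658 w 0.0446
0.0 turn [-0.  -0.  -0.4] shift [  0.1 -12.2   0. ]
0.03 turn [-0.  -0.   1.3] shift [  0.5 -17.    0. ]
0.06 turn [-0. -0.  3.] shift [  1.1 -21.8   0. ]
0.09 turn [-0.  -0.   4.7] shift [  1.9 -26.6   0. ]
0.12 turn [-0.  -0.   6.5] shift [  2.8 -31.3   0. ]
0.15 turn [-0.  -0.   8.2] shift [  3.8 -36.    0. ]
0.18 turn [-0.  -0.   9.9] shift [  5.  -40.7   0. ]
0.21 turn [-0.  -0.  11.6] shift [  6.3 -45.3   0. ]
0.24 turn [-0.  -0.  13.3] shift [  7.8 -49.9   0. ]
```

```bash
python3 -m jog '[[[0,0,0,0,-6,0,0.48],[0,0,0,0.1,-12,0,0.48],[0,0,1.3,0.5,-17,0,0.48],[0,0,3,1.1,-21.8,0,0.48],[0,0,4.7,1.9,-26.6,0,0.48],[0,0,6.5,2.8,-31.3,0,0.48],[0,0,8.2,3.8,-36,0,0.48],[0,0,9.9,5,-40.7,0,0.48]]]'
python3 arc.py .15 .18 .21 .24 .27 .30 .33 .36 .39 .42 .45
```

```text
time: 4.35
position: [0.6371, -0.0968, 0.0665]
eef_rot: [0.0, 0.284, 0.959, 0.0]
ft_force: [2.9, 3.7, 3.1]
width: 0.0445
grip_force: 2.5
t 4.35 angle/r for pad +y,-y [(np.float64(0.181), np.float64(0.16)), (np.float64(0.359), np.float64(0.163))] F tool [-0.4  4.6 -3.1] z 0.0665 w 0.0445
0.15 turn [ 0.   0.  -1.8] shift [0.1 4.9 0. ]
0.18 turn [ 0.   0.  -0.1] shift [ 0.4  0.1 -0. ]
0.21 turn [0.  0.  1.6] shift [ 0.9 -4.7 -0. ]
0.24 turn [0.  0.  3.3] shift [ 1.5 -9.4 -0. ]
0.27 turn [0. 0. 5.] shift [  2.3 -14.2  -0. ]
0.3 turn [0.  0.  6.8] shift [  3.2 -18.9  -0. ]
0.33 turn [0.  0.  8.5] shift [  4.3 -23.6  -0. ]
0.36 turn [ 0.   0.  10.2] shift [  5.5 -28.3  -0. ]
0.39 turn [ 0.   0.  11.9] shift [  6.9 -32.9  -0. ]
0.42 turn [ 0.   0.  13.6] shift [  8.3 -37.5  -0. ]
0.45 turn [ 0.   0.  15.4] shift [ 10. -42.  -0.]
```

```bash
python3 -m jog '[[[0,0,1.7,0.5,-4.8,0,0.48],[0,0,3.4,1.1,-9.5,0,0.48],[0,0,5.1,1.9,-14.3,0,0.48],[0,0,6.9,2.8,-19,0,0.48],[0,0,8.6,3.9,-23.7,0,0.48],[0,0,10.3,5.1,-28.4,0,0.48],[0,0,12,6.5,-33,0,0.48],[0,0,13.7,7.9,-37.6,0,0.48]]]'
python3 arc.py .42 .45 .48 .51 .54 .57 .6 .63 .66
```

```text
time: 5.35
position: [0.6098, -0.1237, 0.0665]
eef_rot: [-0.0, 0.396, 0.918, 0.0]
ft_force: [2.8, 5.5, 4.5]
width: 0.0448
grip_force: 2.8
t 5.35 angle/r for pad +y,-y [(np.float64(0.419), np.float64(0.16)), (np.float64(0.597), np.float64(0.163))] F tool [ 2.1  5.8 -4.5] z 0.0665 w 0.0448
0.42 turn [ 0.  -0.  -0.1] shift [ 0.  -0.1 -0. ]
0.45 turn [ 0.  -0.   1.7] shift [ 0.5 -4.9 -0. ]
0.48 turn [ 0.  -0.   3.4] shift [ 1.2 -9.7 -0. ]
0.51 turn [ 0.  -0.   5.1] shift [  1.9 -14.5  -0. ]
0.54 turn [ 0.  -0.   6.8] shift [  2.9 -19.2  -0. ]
0.57 turn [ 0.  -0.   8.5] shift [  3.9 -23.9  -0. ]
0.6 turn [ 0.  -0.  10.2] shift [  5.1 -28.5  -0. ]
0.63 turn [ 0. -0. 12.] shift [  6.5 -33.2  -0. ]
0.66 turn [ 0.  -0.  13.7] shift [  8.  -37.8  -0. ]
```

```bash
python3 -m jog '[[[0,0,1.7,0.5,-4.8,-1,0.48],[0,0,3.4,1.1,-9.6,-2,0.48],[0,0,5.1,1.9,-14.4,-2,0.48],[0,0,6.9,2.9,-19.1,-2,0.48],[0,0,8.6,3.9,-23.8,-2,0.48],[0,0,10.3,5.1,-28.5,-2,0.48],[0,0,12,6.5,-33.1,-2,0.48],[0,0,13.7,8,-37.7,-2,0.48]]]'
python3 arc.py .66 .9
```

```text
time: 6.35
position: [0.5763, -0.1435, 0.0671]
eef_rot: [-0.001, 0.503, 0.864, 0.0]
ft_force: [4.4, 5.0, -3.0]
width: 0.0446
grip_force: 3.1
t 6.35 angle/r for pad +y,-y [(np.float64(0.662), np.float64(0.159)), (np.float64(0.841), np.float64(0.162))] F tool [2.2 6.3 3. ] z 0.0671 w 0.0446
0.66 turn [-0.  -0.1 -0. ] shift [-0.5  0.4 -0. ]
0.9 turn [-0.1 -0.1 13.7] shift [  7.5 -37.2   0. ]
```

```bash
python3 -m jog '[[[0,0,1.7,0.5,-4.8,0,0.48],[0,0,3.4,1.1,-9.6,0,0.48],[0,0,5.1,1.9,-14.4,0,0.48],[0,0,6.9,2.9,-19.1,0,0.48],[0,0,8.6,3.9,-23.8,0,0.48],[0,0,10.3,5.1,-28.5,0,0.48],[0,0,12,6.5,-33.1,0,0.48],[0,0,13.7,8,-37.7,0,0.48]]]'
python3 arc.py .9 1.02 1.08; python3 - <<'E'
from h import *
im,K,V=grab("top"); crop(im,270,190,130,130,4.6,"pics/c3.png")
E
```

```text
time: 7.35
position: [0.5406, -0.1543, 0.0672]
eef_rot: [-0.001, 0.602, 0.798, 0.001]
ft_force: [8.3, 8.1, -6.3]
width: 0.045
grip_force: 5.0
t 7.35 angle/r for pad +y,-y [(np.float64(0.896), np.float64(0.159)), (np.float64(1.075), np.float64(0.162))] F tool [ 5.5 10.2  6.3] z 0.0672 w 0.045
0.9 turn [ 0.1 -0.1  0. ] shift [-0.9 -0.7 -0. ]
1.02 turn [ 0.1 -0.1  6.9] shift [  1.9 -19.7  -0. ]
1.08 turn [ 0.1 -0.1 10.3] shift [  4.2 -29.1  -0. ]
```

View pics/c3.png

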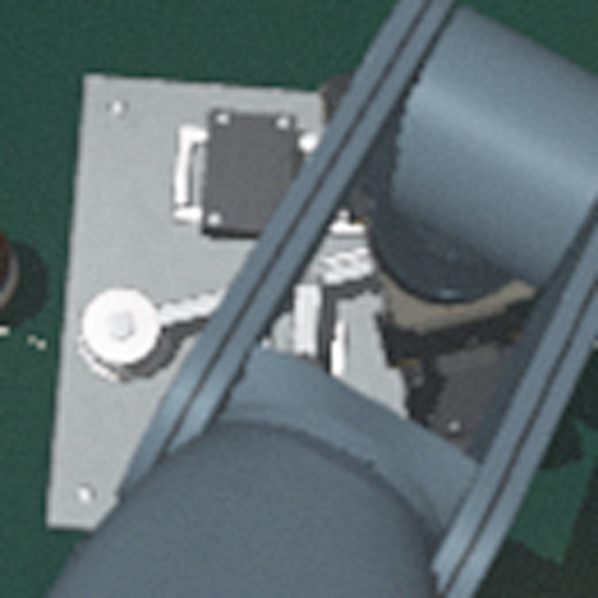

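The picture shows the bar reaching the hook's nose near crop (310,280), and the force has risen to match. I'll draw on to about 1.13 rad.

```bash
python3 -m jog '[[[0,0,1.7,0.5,-4.8,0,0.48],[0,0,3.4,1.1,-9.6,0,0.48],[0,0,5.1,1.9,-14.4,0,0.48],[0,0,6.9,2.9,-19.1,0,0.48],[0,0,8.6,3.9,-23.8,0,0.48],[0,0,10.3,5.1,-28.5,0,0.48],[0,0,12,6.5,-33.1,0,0.48],[0,0,13.2,7.5,-36.2,0,0.48]]]'
python3 arc.py 1.13 1.08 1.05 1.03 1.18 1.15 1.23 
```

```text
time: 8.4
position: [0.5041, -0.158, 0.0677]
eef_rot: [0.0, 0.69, 0.724, 0.001]
ft_force: [9.2, 6.9, -5.2]
width: 0.0452
grip_force: 4.7
t 8.4 angle/r for pad +y,-y [(np.float64(1.126), np.float64(0.16)), (np.float64(1.304), np.float64(0.162))] F tool [6.5 9.5 5.2] z 0.0677 w 0.0452
1.13 turn [ 0.1 -0.1  0. ] shift [-0.  -0.7 -0. ]
1.08 turn [ 0.1 -0.1 -2.9] shift [-0.5  7.4  0. ]
1.05 turn [ 0.1 -0.1 -4.6] shift [-0.7 12.2  0. ]
1.03 turn [ 0.1 -0.1 -5.7] shift [-0.7 15.4  0. ]
1.18 turn [ 0.1 -0.1  2.9] shift [ 0.9 -8.6 -0. ]
1.15 turn [ 0.1 -0.1  1.2] shift [ 0.3 -3.9 -0. ]
1.23 turn [ 0.1 -0.1  5.7] shift [  2.2 -16.6  -0. ]
```

```bash
python3 -m jog '[[[0,0,-1,-0.2,3,0,0.48],[0,0,-2,-0.3,6,0,0.48],[0,0,-3,-0.5,9,0,0.48],[0,0,-4,-0.6,12,0,0.48],[0,0,-5,-0.7,15,0,0.48],[0,0,-6,-0.8,18,0,0.48],[0,0,-6,-0.8,18,0,0.48],[0,0,-6,-0.8,18,0,0.48]]]'
python3 arc.py 1.18 1.08
```

```text
time: 9.4
position: [0.5212, -0.1587, 0.0681]
eef_rot: [-0.0, 0.651, 0.759, -0.0]
ft_force: [1.0, 0.5, -1.3]
width: 0.0442
grip_force: 0.0
t 9.4 angle/r for pad +y,-y [(np.float64(1.02), np.float64(0.161)), (np.float64(1.197), np.float64(0.163))] F tool [0.4 1.  1.3] z 0.0681 w 0.0442
1.18 turn [-0.  0.  9.] shift [  5.1 -25.3   0. ]
1.08 turn [-0.   0.   3.2] shift [ 2.  -9.5  0. ]
```

The load is gone, so the hook seems to have caught. I'll ease a little further to confirm, so that the post is clear of both pads.

```bash
python3 -m jog '[[[0,0,0,0,1.5,0,0.48],[0,0,0,0,3,0,0.48],[0,0,0,0,4.5,0,0.48],[0,0,0,0,6,0,0.48],[0,0,0,0,7.5,0,0.48],[0,0,0,0,9,0,0.48],[0,0,0,0,9,0,0.48],[0,0,0,0,9,0,0.48]]]'
python3 arc.py 1.08
```

```text
time: 10.4
position: [0.5305, -0.1571, 0.0681]
eef_rot: [-0.0, 0.651, 0.76, -0.0]
ft_force: [0.0, -0.3, -0.5]
width: 0.0444
grip_force: 0.0
t 10.4 angle/r for pad +y,-y [(np.float64(0.962), np.float64(0.161)), (np.float64(1.14), np.float64(0.162))] F tool [-0.3 -0.   0.5] z 0.0681 w 0.0444
1.08 turn [-0.  -0.   3.3] shift [  1.8 -18.9   0. ]
```

The arm is free of the fingers and cocked. I'll lift straight up and close.

```bash
python3 -m jog '[[[0,0,0,0,-1,-10,0.48],[0,0,0,0,-1,-22,0.48],[0,0,0,0,-1,-36,0.48],[0,0,0,0,-1,-50,0.48],[0,0,0,0,-1,-64,0.48],[0,0,0,0,-1,-78,0.48],[0,0,0,0,-1,-90,0.48],[0,0,0,0,-1,-100,0.48]]]'
python3 - <<'E'
from h import *
o,th,_,_=pose(); K=np.load("K.npy");V=np.load("V.npy")
print(telemetry.state()["ft_force"])
c,s=np.cos(th),np.sin(th)
for p in[(508,188),(512,155),(505,240),(490,190)]:
    w=ray(np.array(p)/4.6+[270,190],K,V,.035)[:2]-o; print(p,[c*w[0]+s*w[1],-s*w[0]+c*w[1]])
move_to((*S2W(.075,-.17),.12),th+np.pi)
E
```

```text
time: 11.4
position: [0.5296, -0.1573, 0.169]
eef_rot: [0.0, 0.65, 0.76, 0.0]
ft_force: [-0.0, 0.7, -0.0]
width: 0.0449
grip_force: 0.0
[-0.00590368  0.74162855 -0.03258067]
(508, 188) [np.float64(0.07627061633337295), np.float64(-0.11955061735116292)]
(512, 155) [np.float64(0.09531516543307053), np.float64(-0.12078874556140287)]
(505, 240) [np.float64(0.04658051664664113), np.float64(-0.11945882558910165)]
(490, 190) [np.float64(0.07436457241144279), np.float64(-0.10950908814980627)]
shift [-112.9   47.2   49. ] turn [  0.    0.  -78.6]
```

```bash
python3 -m jog '[[[0,0,-10,-15,6,0,0],[0,0,-20,-30,12,0,0],[0,0,-30,-45,18,0,0],[0,0,-40,-60,24,0,0],[0,0,-50,-75,30,10,0],[0,0,-60,-90,37,20,0],[0,0,-70,-105,44,35,0],[0,0,-78.6,-113,47,49,0]]]'
python3 - <<'E'
from h import *
o,th,_,_=pose(); move_to((*S2W(.075,-.17),.021),th+np.pi); move_to((*S2W(.075,-.02),.021),th+np.pi); print(tcp()[0]["joints"])
im,K,V=grab("top"); crop(im,270,190,150,130,4.6,"pics/c4.png")
E
```

```text
time: 12.4
position: [0.5936, -0.2624, 0.1186]
eef_rot: [-0.0, 0.02, 1.0, 0.0]
ft_force: [0.2, 0.6, -0.2]
width: 0.0002
grip_force: 0.0
shift [-0.   0.9 97.6] turn [ 0.  -0.   0.3]
shift [ -0.7 150.9  97.6] turn [ 0.  -0.   0.3]
[-5.87747315e-01  5.08872724e-01  1.41284893e+00 -8.16820815e-05
  1.22017416e+00 -2.11867617e+00]
```

View pics/c4.png

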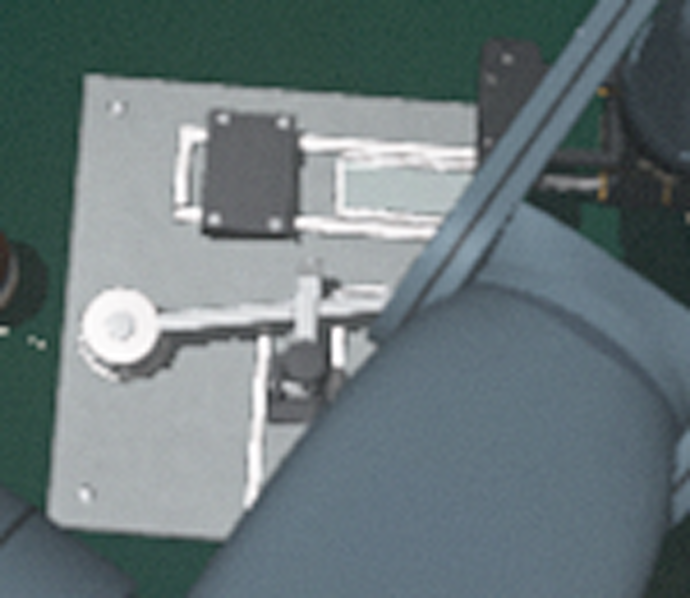

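The picture shows the cocked arm held under the hook's nose at crop (310,300). The gripper is beyond the carrier's tab, past the plate edge. I'll descend.

```bash
python3 -m jog '[[[0,0,0,0,0,14,0],[0,0,0,0,0,28,0],[0,0,0,0,0,42,0],[0,0,0,0,0,56,0],[0,0,0,0,0,70,0],[0,0,0,0,0,84,0],[0,0,0,0,0,96,0],[0,0,0,0,0,96,0]]]'
python3 -m jog '[[[0,0,0,0,5,0,0],[0,0,0,0,10,0,0],[0,0,0,0,15,0,0],[0,0,0,0,20,0,0],[0,0,0,0,25,0,0],[0,0,0,0,30,0,0],[0,0,0,0,35,0,0],[0,0,0,0,40,0,0]]]'
python3 -m jog '[[[0,0,0,0,5,0,0],[0,0,0,0,10,0,0],[0,0,0,0,15,0,0],[0,0,0,0,20,0,0],[0,0,0,0,25,0,0],[0,0,0,0,30,0,0],[0,0,0,0,35,0,0],[0,0,0,0,40,0,0]]]'
```

```text
time: 13.45
position: [0.5926, -0.2612, 0.0218]
eef_rot: [-0.001, 0.022, 1.0, 0.001]
ft_force: [0.8, -0.2, -0.3]
width: 0.0006
grip_force: 0.0
time: 14.45
position: [0.5952, -0.2215, 0.0232]
eef_rot: [0.0, 0.022, 1.0, -0.0]
ft_force: [-0.3, -2.2, -0.7]
width: 0.0005
grip_force: 0.6
time: 15.45
position: [0.597, -0.1814, 0.0232]
eef_rot: [0.0, 0.022, 1.0, -0.0]
ft_force: [0.5, -1.8, -0.6]
width: 0.0004
grip_force: 0.6
```

```bash
python3 -m jog '[[[0,0,0,0,4,0,0],[0,0,0,0,8,0,0],[0,0,0,0,12,0,0],[0,0,0,0,16,0,0],[0,0,0,0,20,0,0],[0,0,0,0,24,0,0],[0,0,0,0,26,0,0],[0,0,0,0,28,0,0]]]'
python3 -m jog '[[[0,0,0,0,0.5,0,0],[0,0,0,0,1,0,0],[0,0,0,0,1.5,0,0],[0,0,0,0,2,0,0],[0,0,0,0,2.5,0,0],[0,0,0,0,3,0,0],[0,0,0,0,3.5,0,0],[0,0,0,0,4,0,0]]]'
```

```text
time: 16.45
position: [0.5982, -0.1537, 0.0232]
eef_rot: [0.0, 0.022, 1.0, -0.0]
ft_force: [0.2, -1.5, -0.2]
width: 0.0004
grip_force: 0.6
time: 17.45
position: [0.5983, -0.1498, 0.0232]
eef_rot: [0.0, 0.022, 1.0, 0.0]
ft_force: [0.8, -1.7, -0.1]
width: 0.0003
grip_force: 0.6
```

```bash
python3 -m jog '[[[0,0,0,0,0.5,0,0],[0,0,0,0,1,0,0],[0,0,0,0,1.5,0,0],[0,0,0,0,2,0,0],[0,0,0,0,2.5,0,0],[0,0,0,0,3,0,0],[0,0,0,0,3.5,0,0],[0,0,0,0,4,0,0]]]'
```

```text
time: 18.45
position: [0.5985, -0.1457, 0.0232]
eef_rot: [0.0, 0.022, 1.0, -0.0]
ft_force: [1.8, -1.0, 0.6]
width: 0.0005
grip_force: 0.6
```

```bash
python3 -m jog '[[[0,0,0,0,0.5,0,0],[0,0,0,0,1,0,0],[0,0,0,0,1.5,0,0],[0,0,0,0,2,0,0],[0,0,0,0,2.5,0,0],[0,0,0,0,3,0,0],[0,0,0,0,3.5,0,0],[0,0,0,0,4,0,0]]]'
```

```text
time: 19.45
position: [0.5987, -0.1431, 0.0232]
eef_rot: [0.0, 0.022, 1.0, -0.001]
ft_force: [0.3, -7.1, -1.4]
width: 0.0007
grip_force: 3.7
```

The force rose to 7 N with the tool lagging, so the carrier is on its stop. One more firm millimetre, then I'll back off and lift.

```bash
python3 -m jog '[[[0,0,0,0,0.5,0,0],[0,0,0,0,1,0,0],[0,0,0,0,1,0,0],[0,0,0,0,1,0,0],[0,0,0,0,0,0,0],[0,0,0,0,-5,0,0],[0,0,0,0,-15,0,0],[0,0,0,0,-30,0,0]]]'
python3 -m jog '[[[0,0,0,0,-8,0,0],[0,0,0,0,-16,0,0],[0,0,0,0,-24,-10,0],[0,0,0,0,-32,-30,0],[0,0,0,0,-40,-60,0],[0,0,0,0,-60,-90,0],[0,0,0,0,-100,-120,0],[0,0,0,0,-140,-150,0]]]'
python3 -m jog '[[[0,0,0,0,-40,0,0],[0,0,0,0,-80,0,0],[0,0,0,0,-120,0,0],[0,0,0,0,-120,0,0],[0,0,0,0,-120,0,0],[0,0,0,0,-120,0,0],[0,0,0,0,-120,0,0],[0,0,0,0,-120,0,0]]]'
python3 - <<'E'
from h import *
im,K,V=grab("top"); crop(im,270,190,150,130,4.6,"pics/c5.png")
E
```

```text
time: 20.45
position: [0.5971, -0.1719, 0.023]
eef_rot: [-0.0, 0.022, 1.0, 0.0]
ft_force: [0.4, 0.2, -0.2]
width: 0.0002
grip_force: 0.0
time: 21.45
position: [0.5911, -0.3125, 0.1753]
eef_rot: [0.0, 0.022, 1.0, -0.0]
ft_force: [-0.1, -0.4, -0.5]
width: 0.0005
grip_force: 0.0
time: 22.45
position: [0.5861, -0.4307, 0.1735]
eef_rot: [0.0, 0.022, 1.0, -0.0]
ft_force: [0.5, -0.5, -0.2]
width: 0.0001
grip_force: 0.0
```

View pics/c5.png

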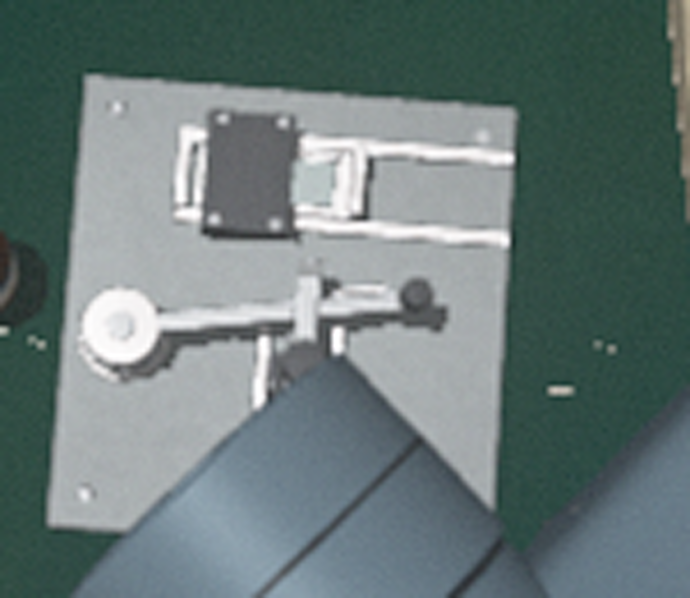

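The arm is cocked under the hook, with the post at crop (416,292). The tab has moved from about 508 to 368 px, roughly 80 mm, so the carrier is home. The robot is clear of everything.

```bash
python3 -c "
from bench import bot
print(bot.hand_in())"
```

```text
the job is handed in; nothing more can be done
None
```

The job is handed in: the last picture shows the sprung arm held by the hook alone and the slide carrier about 80 mm along its lane, where it met its stop. The robot is clear, and the run took about 22 s of the 72 s; no verdict came back.

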